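# Open and sort inspected canisters into the pass and reject nests

## Task

Take the covers off the two aluminium canisters and set both covers, knob up, on the cork mat. After that slide (do not lift or tip) first the green-banded canister into the nest marked green, then the red-banded one into the nest marked red; press each firmly home against the nest's yellow sprung stop, with about 20 N for a second, without ramming it, and leave it standing there. Leave the vase, bowl and hammer alone.

Things in the scene. Friction and masses are not known exactly. Their poses are not given: they have to be found in the camera images.
- green_pot: Open round aluminium canister, green band outside and green disc on its inner floor. 96 mm across, 50 mm high, straight wall 5 mm thick (86 mm inside), floor 5 mm. 0.35 to 0.7 kg; 2 to 8 N slides it. Origin: centre of underside, z up. Stands on the bench with a loose cover on. Closed fingers lowered inside can push its inner wall.
- red_pot: Open round aluminium canister, red band outside and red disc on its inner floor. 96 mm across, 50 mm high, straight wall 5 mm thick (86 mm inside), floor 5 mm. 0.35 to 0.7 kg; 2 to 8 N slides it. Origin: centre of underside, z up. Stands on the bench with a loose cover on. Closed fingers lowered inside can push its inner wall.
- cover_a: Loose aluminium cover, starts on the green-banded canister. Disc 100 mm across, 6 mm thick; dark round wooden knob on top, 25 mm diameter, 30 mm tall (z = 11 to 41 mm); below, a plug 74 mm across, 5 mm deep, inside the pot's rim. Origin: centre of the plug's underside, z up, 45 mm above the pot's underside when on. 0.12 kg. Lifts straight off.
- cover_b: Loose aluminium cover, starts on the red-banded canister. Disc 100 mm across, 6 mm thick; dark round wooden knob on top, 25 mm diameter, 30 mm tall (z = 11 to 41 mm); below, a plug 74 mm across, 5 mm deep, inside the pot's rim. Origin: centre of the plug's underside, z up, 45 mm above the pot's underside when on. 0.12 kg. Lifts straight off.
- nest_left: Left (+y) nest, fixed. Origin: on its centre line at bench level; +x = push-in direction (outwards, away from mid-bench). Grey side walls 34 mm high, 104 mm clear between them, straight from x=-50 to 90 mm; flared mouth from x=-83 (about 135 mm wide) to -50. Dark back block from x=87 to 127, 46 mm high. Bench runs flat into it, no step.
- nest_right: Right (-y) nest, fixed. Origin: on its centre line at bench level; +x = push-in direction (outwards, away from mid-bench). Grey side walls 34 mm high, 104 mm clear between them, straight from x=-50 to 90 mm; flared mouth from x=-83 (about 135 mm wide) to -50. Dark back block from x=87 to 127, 46 mm high. Bench runs flat into it, no step.
- mouth_left (a point): Centre of the mouth of the left nest, at bench level, 83 mm before the nest's origin. Deep in the nest is a yellow sprung stop pad (64 mm wide, 6 to 46 mm high; 5 N per mm, 12 mm of give). Its depth changes each time: a pot just touching it has its centre 15 mm short of to 15 mm beyond the nest's origin, so feel for it. Over 40 N is ramming.
- mouth_right (a point): Centre of the mouth of the right nest, at bench level, 83 mm before the nest's origin. Deep in the nest is a yellow sprung stop pad (64 mm wide, 6 to 46 mm high; 5 N per mm, 12 mm of give). Its depth changes each time: a pot just touching it has its centre 15 mm short of to 15 mm beyond the nest's origin, so feel for it. Over 40 N is ramming.
- pass_mark: Green painted disc 94 mm across, flat on the bench in one of the two nests (left or right, it changes), centred on that nest's origin: marks it as the pass nest. Origin: its centre. Partly under the yellow stop pad.
- reject_mark: Red painted disc 94 mm across, flat on the bench in one of the two nests (left or right, it changes), centred on that nest's origin: marks it as the reject nest. Origin: its centre. Partly under the yellow stop pad.
- mat: Fixed cork mat at the far side of the bench, 125 mm (x) by 260 mm (y), 5 mm thick; origin: centre of its underside. Room for both covers side by side along y.
- vase: Bystander: loose aluminium vase, 84 mm across, 170 mm tall; origin: centre of its foot.
- bowl: Bystander: loose aluminium bowl, 90 mm across, 40 mm tall; origin: centre of its foot.
- hammer: Bystander: hammer 200 mm long lying on the bench near the robot; origin: under its middle.
Mind the look-alikes: they are no part of the job. What is shaped like the cover_a but orange is not meant.

How it is judged (in metres and radians):
On the way, in this order (a step that is already met when the one before it is completed fails the run):
1. both covers lie flat on the cork mat (x of cover_a in the frame of mat between -0.05 and 0.05 m and y of cover_a in the frame of mat between -0.118 and 0.118 m and height (world z) of each of cover_a, cover_b below 0.012 m and angle between each of cover_a, cover_b's own z axis and vertical below 0.12 rad and linear speed of each of cover_a, cover_b below 0.02 m/s and x of cover_b in the frame of mat between -0.05 and 0.05 m and y of cover_b in the frame of mat between -0.118 and 0.118 m), for 0.1 s.
2. the green canister is pressed against the stop of the green-marked nest with over 6 N (horizontal distance between green_pot and pass_mark below 0.03 m and (contact force between green_pot and nest_left above 6 N or contact force between green_pot and nest_right above 6 N)), for 0.4 s.
3. the red canister is pressed against the stop of the red-marked nest with over 6 N (horizontal distance between red_pot and reject_mark below 0.03 m and (contact force between red_pot and nest_left above 6 N or contact force between red_pot and nest_right above 6 N)), for 0.4 s.
At the end, for the whole second after the job is handed in: Green canister in the green-marked nest, red in the red-marked: upright on the bench, at rest, centre within 24 mm of the mark's centre (the stop's depth varies); both covers flat, knob up, at rest on the mat, centres at least 12 mm inside its edges (all of step 1 and horizontal distance between green_pot and pass_mark below 0.024 m and height (world z) of each of green_pot, red_pot below 0.006 m and angle between each of green_pot, red_pot's own z axis and vertical below 0.06 rad and linear speed of each of green_pot, red_pot below 0.02 m/s and horizontal distance between red_pot and reject_mark below 0.024 m); the robot touches nothing.
It fails at once if a canister is lifted more than 15 mm off the bench or tipped by more than 0.3 rad (height (world z) of any of green_pot, red_pot above 0.015 m or angle between any of green_pot, red_pot's own z axis and vertical above 0.3 rad).
It fails at once if a canister is rammed against a nest (more than 40 N) (contact force between any of green_pot, red_pot and nest_left above 40 N or contact force between any of green_pot, red_pot and nest_right above 40 N).
It fails at once if the vase, bowl or hammer is moved by more than 30 mm (distance of any of vase, bowl, hammer from where it was at the start of the episode above 0.03 m).
It also fails if it takes over 72 s, if anything falls off the work surface, if the arm or the gripper's body presses on something with over 40 N, if the wrist force passes 120 N, or if a joint passes its speed limit or range.

## Robot

A 6-joint arm with a two-finger parallel gripper is mounted at the origin on the work surface. World frame = base frame: x ahead of the robot, y to its left, z up, the work surface at z = 0. Lengths are in m, angles in degrees, forces in N, time in s.
With the tool pointing down it reaches from about 0.4 to 0.825 m from the base axis. Payload 7 kg.
Tool frame: the origin (TCP) lies midway between the tips of the shut fingers; the grasp point (between the pads) lies 19 mm behind it; z points along the fingers, y is the line along which they close (so a half turn about z gives the same grasp; the last joint's range is limited). The gripper opens to 88 mm and grips with 3 to 60 N. Pads are 19 mm wide; open, the fingers measure 130 mm over their backs; the gripper's body (78 mm by 193 mm) begins 47 mm behind the grasp point.
Start: joints at [-60.04, 20.546, 0.682, 0, -70.136, -16.507], TCP at [0.157, -0.656, 0.19] pointing down, gripper open.
Joint ranges: [-176.03, 176.03], [-82.01, 121.73], [-58.28, 71.71], [-173.87, 95.51], [-174.79, -0.11], [-173.66, 173.66]. Speed limits (degrees/s): [136.94, 136.94, 172.46, 180, 180, 180].

## Interface

Orientations are given as a 3x3 rotation matrix whose columns are the frame's x, y, z axes.
In Python, from rig import robot gives the robot as it stands. Calls block until the motion is done:
- robot.goto(position, orientation): joint-space move of the TCP to a pose.
- robot.servo_line(position, ori=None, speed=0.15): straight line of the TCP; ori=None keeps the orientation; speed is the mean speed in m/s.
- robot.movej(angles): joint-space move.
- robot.move_gripper(opening): opening from 0.0 (shut) to 1.0 (fully open); the grip force is fixed at half the most; returns when the fingers have stopped.
- robot.dwell(seconds).
- robot.ik(position, orientation): joint angles nearest the present ones, or None.
- robot.grab_frame(name): name is "side" or "top"; returns (picture, depth): 400x640x3 uint8, red, green, blue; 400x640 float32, m along the optical axis (not along the pixel's ray), 0 where there is no reading.
- robot.camera_info(name): a dict with "vfov" (degrees; the focal length in pixels is half the picture's height over the tangent of half this angle, whatever the lens; pixels are square), "cx", "cy" (the principal point, pixels), "view" (4x4, takes a point from world to camera coordinates). Camera axes: x right, y down, z forward; pixel columns grow to the right and rows downward; lengths in m; the calibration is good to about 2 mm. A picture is of the moment at which its call begins. camera_info takes no time and is no camera call.
A pose or a line that the arm cannot do raises robot.Unreachable and nothing moves.
- robot.job_done(): hands the job in; it is judged then, once.
Readings, each from a call of its own:
- robot.read_t(): time.
- robot.read_qpos(): joint angles.
- robot.read_qvel(): joint speeds.
- robot.read_effort(): joint torques, N m.
- robot.read_position(): TCP position.
- robot.read_tcp_rot(): TCP orientation.
- robot.read_force(): force on the tool from outside, world axes, zero at the start.
- robot.read_ft_torque(): the same for the moment, N m.
- robot.read_grip_width(): opening from 0.0 (shut) to 1.0 (fully open).
- robot.read_finger_force(): force on a finger pad.
Only numpy, scipy, OpenCV 4.12 (cv2) and the standard library are available. Lean on these libraries where they do the work, as an engineer would, in place of code of your own. Each camera call takes 0.05 s, during which the arm holds its last target. There are 200 camera calls.

## Working session

There is one attempt and no reset: what is moved stays moved. The work goes in short steps, each a Python script; the robot and the scene stay as the last script left them, time stands still between calls to the robot, and variables do not carry over. Pictures are saved under pics/ and viewed, at most 10 in all, crops included, and the job is handed in when it is done.

```bash
mkdir -p pics; ls; python3 - <<'E'
from rig import robot
import cv2,numpy as np
for n in("top","side"):
    p,d=robot.grab_frame(n); cv2.imwrite(f"pics/{n}0.png",p[:,:,::-1]); np.save(f"{n}0.npy",d)
    i=robot.camera_info(n); print(n,i)
E
```

```text
pics
top {'vfov': 48.76709528309955, 'cx': 318.2895301542226, 'cy': 196.23142512539943, 'view': array([[ 2.96993134e-02, -9.99555357e-01,  2.65317388e-03,
        -1.30572334e-03],
       [-9.97990289e-01, -2.98012480e-02, -5.59219952e-02,
         4.47442541e-01],
       [ 5.59761978e-02, -9.86996901e-04, -9.98431616e-01,
         1.32179235e+00],
       [ 0.00000000e+00,  0.00000000e+00,  0.00000000e+00,
         1.00000000e+00]])}
side {'vfov': 57.18672100119201, 'cx': 323.43588281763624, 'cy': 202.84475409227605, 'view': array([[-0.81341368, -0.58116196, -0.02467704,  0.38048039],
       [-0.26506455,  0.40808829, -0.8736159 ,  0.1899175 ],
       [ 0.51778274, -0.70407012, -0.48599003,  0.91160599],
       [ 0.        ,  0.        ,  0.        ,  1.        ]])}
```

View pics/top0.png

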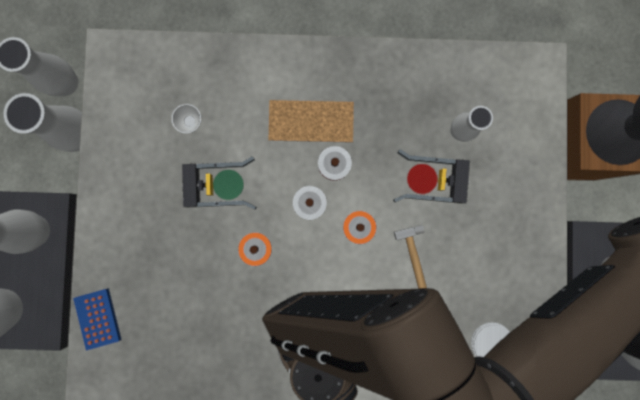

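View pics/side0.png

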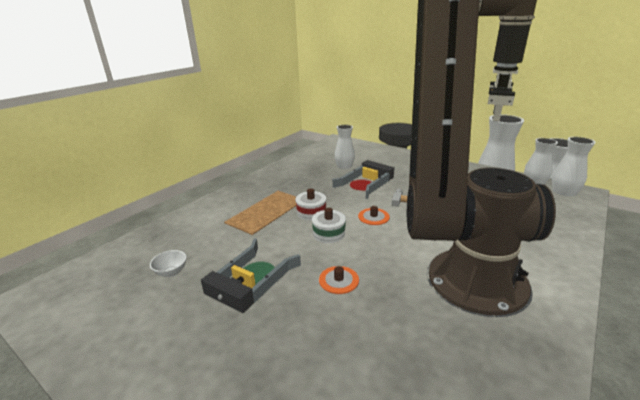

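The top view shows covered pots at (335,162) and (309,203), the mat at (311,121), the green nest on the left (228,184), the red nest on the right (422,178), and orange decoys at (255,249) and (360,227). In the side view the green-banded pot is at (328,222) and the red-banded one at (310,203).

```bash
cat > h.py <<'E'
import numpy as np,cv2
from rig import robot
def ray(n,u,v,z):
    "world point on pixel ray at height z"
    i=robot.camera_info(n);f=200/np.tan(np.radians(i['vfov']/2));V=i['view'];R,t=V[:3,:3],V[:3,3]
    c=-R.T@t; d=R.T@np.array([(u-i['cx'])/f,(v-i['cy'])/f,1]); return c+d*(z-c[2])/d[2]
def proj(n,p):
    i=robot.camera_info(n);f=200/np.tan(np.radians(i['vfov']/2));q=i['view'][:3,:3]@p+i['view'][:3,3]
    return q[:2]/q[2]*f+[i['cx'],i['cy']]
def deproj(n,d):
    i=robot.camera_info(n);f=200/np.tan(np.radians(i['vfov']/2));V=i['view']
    v,u=np.mgrid[:400,:640];P=np.stack([(u-i['cx'])/f*d,(v-i['cy'])/f*d,d],-1)
    return (P-V[:3,3])@V[:3,:3]
E
python3 - <<'E'
from h import *
im=cv2.imread("pics/top0.png")
c=im[90:270,170:480]; c=cv2.resize(c,None,fx=2.5,fy=2.5,interpolation=cv2.INTER_CUBIC)
cv2.imwrite("pics/crop0.png",c)
W=deproj("top",np.load("top0.npy"))
for nm,u,v in(("A",335,162),("B",309,203)):
    w=W[v-25:v+26,u-25:u+26].reshape(-1,3)
    m=(w[:,2]>.045)&(w[:,2]<.068);k=w[:,2]>.075
    print(nm,"disc",cv2.minEnclosingCircle(w[m][:,:2].astype(np.float32)),np.median(w[m][:,2]),"knob",w[k].mean(0),k.sum(), "side px",proj("side",np.array([*w[k].mean(0)[:2],.086])))
for nm,(u0,u1,v0,v1) in dict(L=(178,262,150,215),R=(390,475,145,210)).items():
    w=W[v0:v1,u0:u1].reshape(-1,3); c=im[v0:v1,u0:u1].reshape(-1,3).astype(int)
    b=w[(w[:,2]>.04)&(w[:,2]<.06)]; s=w[(w[:,2]>.027)&(w[:,2]<.038)]
    print(nm,"high",cv2.minAreaRect(b[:,:2].astype(np.float32)),"walls",cv2.minAreaRect(s[:,:2].astype(np.float32)),len(s))
    sat=(c.max(1)-c.min(1)>50)&(w[:,2]<.015)&((c[:,1]>c[:,2]+15)|(c[:,2]>c[:,1]+50))
    q=w[sat]; print(" disc",q[:,:2].min(0),q[:,:2].max(0),q.mean(0))
w=W[95:147,262:360].reshape(-1,3);c=im[95:147,262:360].reshape(-1,3).astype(int)
m=(c[:,2]-c[:,0]>50);r=cv2.minAreaRect(w[m][:,:2].astype(np.float32));print("mat",r,cv2.boxPoints(r),np.median(w[m][:,2]))
E
```

```text
A disc ((0.5271578431129456, -0.01325981691479683), 0.075295090675354) 0.05511413865563342 knob [ 0.52857141 -0.02829467  0.20036043] 65 side px [312.35151197 191.2177684 ]
B disc ((0.44523951411247253, 0.019819987937808037), 0.0759836807847023) 0.05456886478622812 knob [0.42090069 0.03552203 0.18205845] 64 side px [328.7349421  208.96177313]
L high ((0.4689294099807739, 0.3744794726371765), (0.1262396275997162, 0.08312257379293442), 3.7982399463653564) walls ((0.4734043776988983, 0.31233304738998413), (0.15880724787712097, 0.215910404920578), 4.534353733062744) 575Traceback (most recent call last):
  File "<stdin>", line 15, in <module>
    return umr_minimum(a, axis, None, out, keepdims, initial, where)
ValueError: zero-size array to reduction operation minimum which has no identity
```

View pics/crop0.png

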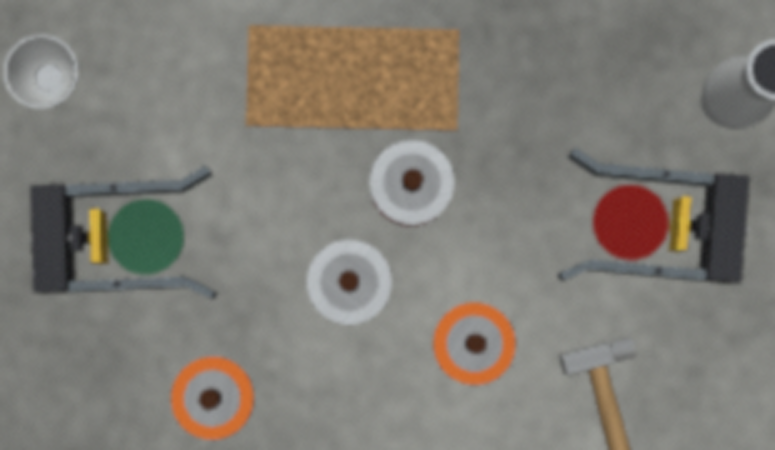

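The crop shows the pots' covers at crop (412,183) and (349,282), the mat corners (248,26),(459,30),(458,130),(246,126), the green disc with right edge at 184 and row 236, and the red disc with left edge at 593 and row 222. Both nests are clear, and the knob projections say the near pot is green.

```bash
python3 - <<'E'
from h import *
im=cv2.imread("pics/top0.png").astype(int)
P=lambda x,y,z:ray("top",(x+.5)/2.5-.5+170,(y+.5)/2.5-.5+90,z)[:2].round(4)
print("red cover rim",P(412,183,.056),"knob",P(412.5,180,.086)); print("grn cover rim",P(349,282,.056),"knob",P(348.5,281.5,.086))
m=np.array([P(*c,.005) for c in((248,26),(459,30),(458,130),(246,126))]);print("mat",m.tolist(),m.mean(0))
B,G,R=[im[...,k] for k in range(3)]
def ell(mask,z):
    n,l,s,c=cv2.connectedComponentsWithStats(mask.astype(np.uint8)); k=1+s[1:,4].argmax()
    ct=max(cv2.findContours((l==k).astype(np.uint8),0,1)[0],key=len)[:,0]
    q=np.array([ray("top",*p,z)[:2] for p in ct],np.float32); return cv2.minEnclosingCircle(q),q.min(0),q.max(0)
reg=np.zeros(G.shape,bool); reg[150:215,170:480]=1
print("green",ell(reg&(G>R+20)&(G>B),0)); print("red",ell(reg&(R>G+60)&(R>B+60),0))
# nest: block top corners, wall centres
print("L block",[P(*c,.046).tolist() for c in((31,186),(66,185),(72,292),(34,293))])
print("L walls",[P(*c,.034).tolist() for c in((75,189),(182,186),(78,287),(183,283))])
print("R block",[P(*c,.046).tolist() for c in((716,175),(749,176),(742,283),(709,281))])
print("R walls",[P(*c,.034).tolist() for c in((597,168),(705,177),(588,266),(700,275))])
# green-ish yellow pads
print("pads",P(97,236,.046),P(683,224,.046))
for x,y in((.528,-.028),(.42,.0355)): print(proj("top",np.array([x,y,.086])))
print(robot.read_t(),robot.read_tcp_rot().round(3).tolist(),robot.read_force())
E
```

```text
red cover rim [ 0.5443 -0.0326] knob [ 0.5438 -0.032 ]
grn cover rim [0.4257 0.0378] knob [0.425  0.0378]
mat [[0.7394, 0.1728], [0.7423, -0.0871], [0.6181, -0.089], [0.6152, 0.1707]] [0.67875 0.04185]
green (((0.4763627052307129, 0.2897447943687439), 0.046429332345724106), array([0.4310404 , 0.24553716], dtype=float32), array([0.5204879 , 0.33479503], dtype=float32))
red (((0.5120314955711365, -0.3032849133014679), 0.045212794095277786), array([ 0.46723786, -0.34675533], dtype=float32), array([ 0.5566265 , -0.26061156], dtype=float32))
L block [[0.5285, 0.4175], [0.531, 0.3762], [0.4046, 0.3634], [0.4021, 0.408]]
L walls [[0.5279, 0.3686], [0.5354, 0.2411], [0.4111, 0.3598], [0.4196, 0.2354]]
R block [[0.566, -0.3931], [0.566, -0.4322], [0.4388, -0.4253], [0.44, -0.3863]]
R walls [[0.5719, -0.2542], [0.565, -0.3837], [0.4542, -0.2457], [0.4474, -0.3792]]
pads [0.4716 0.3369] [ 0.5065 -0.3547]
[333.13944026 167.1282638 ]
[309.85022826 204.08610475]
0.1 [[-0.973, -0.233, -0.0], [-0.233, 0.973, 0.001], [0.0, 0.002, -1.0]] [0.31702258 0.13532828 0.03484789]
```

```bash
cat >> h.py <<'E'
def down(yx,yy):
    "tool down, closing axis along world (yx,yy)"
    y=np.array([yx,yy,0.])/np.hypot(yx,yy); z=np.array([0,0,-1.]); return np.stack([np.cross(y,z),y,z],1)
E
python3 - <<'E'
from h import *
R=down(0,1); p=robot.read_position()
robot.servo_line([p[0],p[1],.30],speed=.3)
def carry(src,dst):
    robot.goto([*src,.16],R); robot.servo_line([*src,.0585],speed=.1)
    robot.move_gripper(0.); w=robot.read_grip_width()
    robot.servo_line([*src,.14],speed=.12); print("grip",w*88,robot.read_finger_force(),robot.read_t())
    robot.servo_line([*dst,.14],speed=.25); robot.servo_line([*dst,.035],speed=.15); robot.servo_line([*dst,.0195],speed=.04)
    print("f",robot.read_force().round(1)); robot.move_gripper(.6); robot.servo_line([*dst,.12],speed=.2); print(robot.read_t(),robot.read_qpos().round(0))
robot.move_gripper(.7)
carry((.544,-.032),(.679,-.020))
carry((.4253,.0378),(.679,.104))
robot.move_gripper(0.)
robot.goto([.40,-.15,.25],R); print(robot.read_t())
p,d=robot.grab_frame("top"); c=cv2.resize(p[90:270,170:480],None,fx=2.5,fy=2.5,interpolation=cv2.INTER_CUBIC)
cv2.imwrite("pics/crop1.png",c[:,:,::-1])
E
```

```text
grip 0.18510443722093162 0.0 7.0417
f [ 0.4 -0.2  0.5]
10.775 [  15.   24.   -4.   -0.  -62. -105.]
grip 0.5731132050784121 0.0 14.7833
f [-0.4  0.8  0.5]
19.025 [  25.   24.   -3.   -0.  -63. -115.]
21.5
```

View pics/crop1.png

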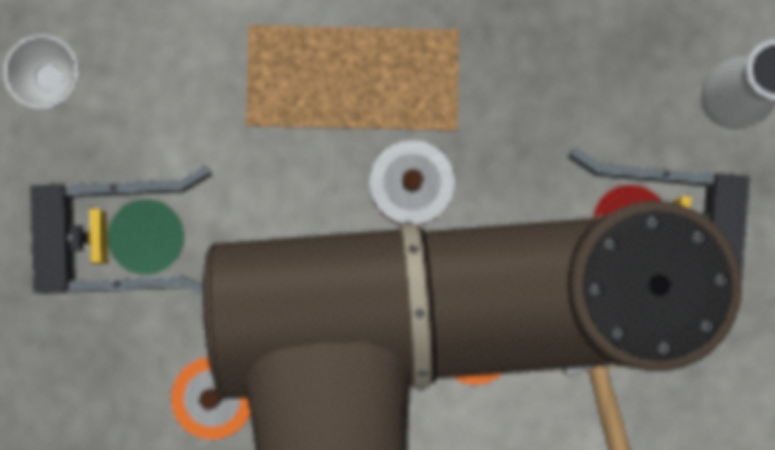

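Both grips closed on nothing: the covers are still on the pots, and the green pot is hidden by the arm. I'll check where the fingers really are against the images.

```bash
python3 - <<'E'
from h import *
R=down(0,1)
print("start tcp in side px",proj("side",np.array([.157,-.656,.19])))
robot.move_gripper(.6); robot.goto([.544,-.032,.11],R)
print(robot.read_position(),robot.read_t())
for n in("side","top"): print(proj(n,np.array([.544,-.032,.11])),proj(n,np.array([.544,-.032,.086])))
p,d=robot.grab_frame("side"); c=cv2.resize(p[120:260,220:420],None,fx=4,fy=4,interpolation=cv2.INTER_CUBIC)
cv2.imwrite("pics/s1.png",c[:,:,::-1])
E
```

```text
start tcp in side px [492.92537144 125.98388347]
[ 0.54395398 -0.03238901  0.1107813 ] 23.4833
[308.87247416 182.82006151] [309.20226241 189.57197228]
[335.02635987 160.48302835] [334.68748852 161.62705667]
```

View pics/s1.png

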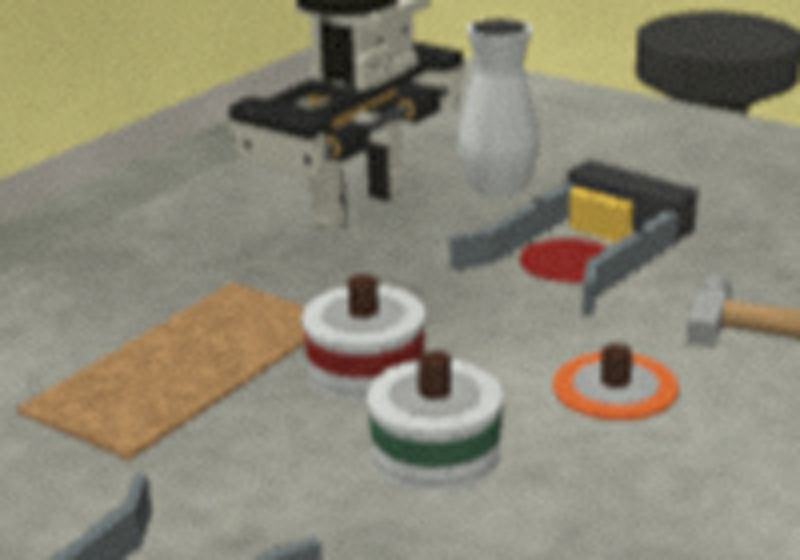

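The side view shows the fingertips at crop (354,208), while the reported TCP projects to (355,251). The knob projects where it is seen at (363,278). So the fingers are off from the reported TCP, and I'll use side depth to find out how.

```bash
python3 - <<'E'
from h import *
robot.move_gripper(0.); print(robot.read_position())
p,d=robot.grab_frame("side"); W=deproj("side",d)
# region of fingers
for v in range(148,184,3):
    r=[]
    for u in range(296,326,3):
        w=W[v,u]; r.append("%4d,%4d,%4d"%tuple(w*1000) if d[v,u]>0 else "-")
    print(v," | ".join(r))
k=W[188:196,306:314].reshape(-1,3); print("knob",np.median(k,0)); 
print("bench",np.median(W[165:172,255:265].reshape(-1,3),0), "mat",np.median(W[205:215,265:275].reshape(-1,3),0))
c=cv2.resize(p[120:220,250:390],None,fx=5,fy=5,interpolation=cv2.INTER_CUBIC); cv2.imwrite("pics/s2.png",c[:,:,::-1])
print(robot.read_t())
E
```

```text
[ 0.54398986 -0.03196991  0.10994501]
148  523,  43, 255 |  515,  40, 255 |  519,  22, 248 |  516,  11, 245 |  519,  -5, 239 |  516, -15, 237 |  509, -20, 237 |  505, -30, 234 |  505, -45, 229 |  503, -57, 226
151  508,  61, 255 |  505,  53, 252 |  502,  43, 249 |  525,   1, 231 |  513,   2, 234 |  504,   0, 235 |  502, -11, 232 |  505, -29, 225 |  504, -42, 221 |  832,-506,   2
154  509,  61, 245 |  503,  55, 244 |  538,   0, 219 |  515,  14, 228 |  511,   5, 226 |  503,   2, 227 |  504, -12, 222 |  835,-464,   1 |  823,-471,   1 |  813,-479,   0
157  510,  60, 236 |  503,  56, 236 |  511,  34, 227 |  529,  -1, 211 |  532, -19, 204 |  504,   1, 217 |  531, -48, 194 |  815,-437,   0 | - |  787,-444,   3
160  516,  55, 224 |  507,  53, 225 |  550, -12, 193 |  538, -11, 196 |  531, -17, 195 |  533, -35, 188 |  532, -48, 184 |  792,-406,   1 |  785,-418,   0 |  771,-421,   1
163  514,  57, 216 |  504,  57, 218 |  555, -17, 180 |  539, -11, 186 |  530, -15, 186 |  534, -34, 178 |  531, -47, 175 |  775,-382,   0 |  763,-388,   0 |  752,-395,   0
166  831,-309,   0 |  820,-314,   0 |  811,
[... 395 characters left out ...]
729,-299,   0 |  716,-303,   2 |  707,-311,   1 |  698,-320,   0
175  772,-236,   0 |  763,-244,   0 |  751,-248,   1 |  743,-258,   0 |  733,-264,   0 |  718,-265,   2 |  712,-277,   0 |  700,-281,   0 |  689,-286,   1 |  675,-287,   5
178  753,-212,   1 |  744,-220,   1 | - |  724,-233,   1 |  713,-239,   1 |  704,-246,   1 |  693,-252,   1 |  684,-259,   0 |  673,-265,   1 |  659,-266,   4
181  737,-193,   0 |  723,-195,   3 |  720,-210,  -1 |  709,-214,   0 |  699,-220,   0 |  689,-227,   0 |  676,-229,   1 |  668,-237,   0 |  655,-239,   3 |  647,-248,   1
knob [ 0.54056782 -0.03057581  0.08076144]
bench [ 2.22246871 -1.37242156 -0.74023323] mat [0.66559834 0.03442259 0.0058078 ]
24.575
```

View pics/s2.png

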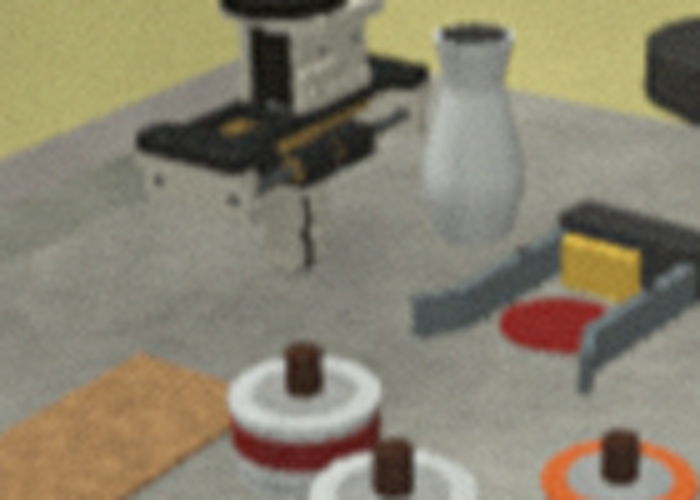

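The tip is really at z≈0.147 against a reported 0.110, with x and y correct. The reported TCP is therefore about 37 mm too low, and I'll correct for that, checking each grip as I go.

```bash
python3 - <<'E'
from h import *
import sys
R=down(0,1); OFF=.037
def L(xy,z,s): robot.servo_line([*xy,z-OFF],speed=s)
def carry(src,dst):
    robot.move_gripper(.6)
    robot.goto([*src,.115-OFF],R); L(src,.0605,.12)
    robot.move_gripper(0.); w=robot.read_grip_width()*88; print("grip mm",w,robot.read_t(),robot.read_force().round(1))
    if w<15: sys.exit("missed")
    L(src,.100,.15); print("held",robot.read_grip_width()*88,robot.read_force().round(1))
    L(dst,.100,.3); L(dst,.032,.2); L(dst,.0215,.04)
    print("f",robot.read_force().round(1)); robot.move_gripper(.6); L(dst,.075,.25); print(robot.read_t())
carry((.5435,-.032),(.679,-.020))
carry((.425,.0378),(.679,.104))
robot.goto([.44,.039,.10-OFF],R) if 0 else None
p,d=robot.grab_frame("top"); c=cv2.resize(p[90:270,170:480],None,fx=2.5,fy=2.5,interpolation=cv2.INTER_CUBIC)
cv2.imwrite("pics/crop2.png",c[:,:,::-1])
p,d=robot.grab_frame("side"); cv2.imwrite("pics/s3.png",cv2.resize(p[130:280,200:420],None,fx=3.5,fy=3.5,interpolation=cv2.INTER_CUBIC)[:,:,::-1])
E
```

```text
grip mm 24.23502515417691 27.0333 [-0.8  0.4  4. ]
held 24.280902742292472 [ 0.4  0.6 -0.6]
f [-0.1 -0.8 -1.6]
30.025
grip mm 24.813736815612216 32.4583 [-1.7 -0.2  4.9]
held 24.368117248816844 [-0.7 -1.3 -3.1]
f [ 1.5  0.4 -1.8]
35.875
```

View pics/s3.png

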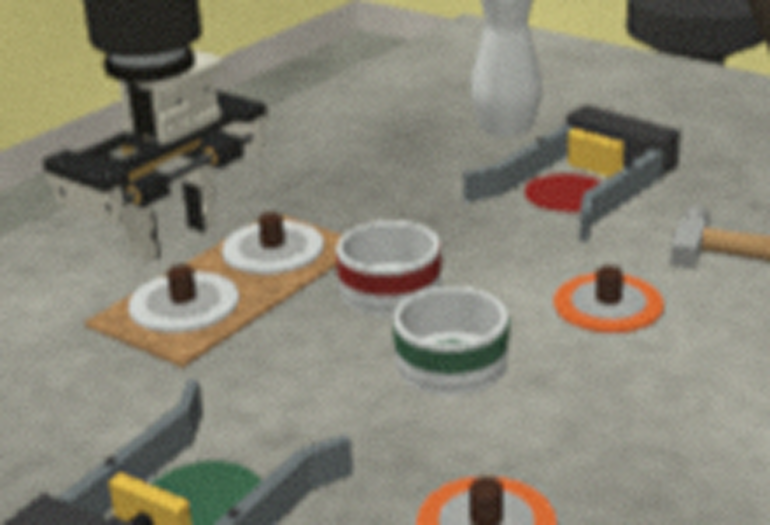

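View pics/crop2.png

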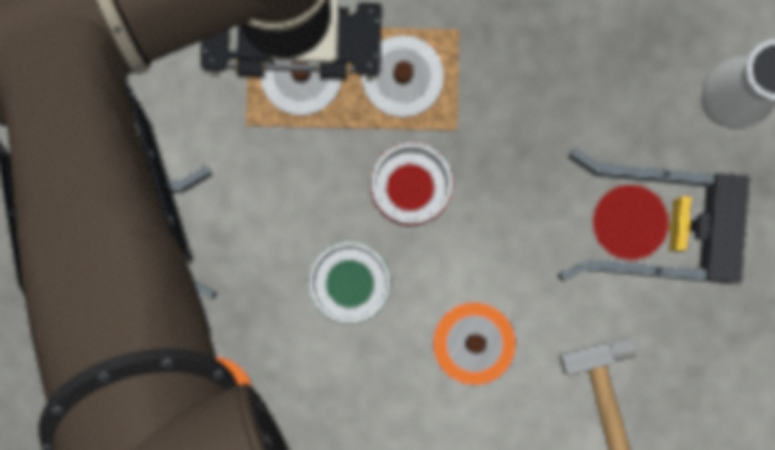

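The side view confirms both covers lie flat, knob up, on the mat, and both pots are open and upright. In the top crop the red pot's rim is at (411,184.5) and the green's at (349,282). Next is the green pot.

```bash
cat >> h.py <<'E'
OFF=.037
def L(xy,z,s): robot.servo_line([xy[0],xy[1],z-OFF],speed=s)
def fr(a): return float(np.mean([-robot.read_force()[:2]@a for _ in range(2)]))
P=lambda x,y,z:ray("top",(x+.5)/2.5-.5+170,(y+.5)/2.5-.5+90,z)[:2]
def press(o,a,tow,s0):
    """tow the pot along the nest axis from s0 (pot centre along axis) and feel for the stop"""
    L(o+a*(tow-.03),Z,.12); s=-.03; f0=fr(a); print("f0",f0,robot.read_t())
    while s<.042:
        s+=.001 if s>-.02 else .002
        L(o+a*(tow+s),Z,.03); f=fr(a)
        if f>f0+8 or f>12: print("s %.3f f %.1f"%(s,f),end="; ")
        if f>f0+18 : break
        if f<f0+5: f0=.7*f0+.3*f
    print("\npressed",s,f,f0,robot.read_t()); robot.dwell(1.0); print(robot.read_force().round(1))
    p=robot.read_position()[:2]; q=p-a*.021; L(q,Z,.08); L(q,.10,.3); print("done",robot.read_t())
Z=.018
E
python3 - <<'E'
from h import *
a=np.array([-.068,.998]);a/=np.hypot(*a);n=np.array([a[1],-a[0]]);o=np.array([.475,.290])
R=down(*a); c=P(349,282,.05); print("pot",c)
for q in(c,o,o+a*.05): 
    j=robot.ik([*q,Z-OFF],R); print(None if j is None else np.round(j))
robot.move_gripper(0.)
robot.goto([*c,.09-OFF],R); L(c,Z,.12); print("in",robot.read_force().round(1),robot.read_t())
d=(o-c)@a-.165                       # along-axis distance to the place before the mouth
L(c+a*(.021+d),Z,.1); print("tow f",robot.read_force().round(1),d,robot.read_t())
c1=c+a*d; side=(o-c1)@n; print("side",side)
L(c1,Z,.15); L(c1+n*(side+.0285),Z,.1); print("f",robot.read_force().round(1))
c2=c1+n*side; L(c2,Z,.15); L(c2+a*.018,Z,.15)
p,_=robot.grab_frame("side"); cv2.imwrite("pics/s4.png",p[:,:,::-1])
press(o,a,.021,-.165)
p,_=robot.grab_frame("side"); cv2.imwrite("pics/s5.png",cv2.resize(p[130:330,160:420],None,fx=3,fy=3)[:,:,::-1])
E
```

```text
pot [0.4259657  0.03789228]
[  32.   13.  -45.   -0.  -33. -118.]
[  52.   22.  -28.   -0.  -39. -138.]
[  55.   24.  -25.   -0.  -41. -141.]
in [-0.2  0.3 -0.3] 38.7417
tow f [-0.4 -0.4 -0.2] 0.08319125072059469 39.9333
side 0.06605881340832735
f [ 0.  -1.  -0.1]
f0 0.8001302386025142 43.275
s 0.002 f 13.0; s 0.003 f 14.3; s 0.004 f 16.7; s 0.005 f 18.5; s 0.006 f 20.7; s 0.007 f 22.3; s 0.008 f 24.7; s 0.009 f 25.8; 
pressed 0.009000000000000022 25.824939477001575 7.5494022406900925 51.775
[  7.7 -25.7  11.9]
done 53.6917
```

View pics/s5.png

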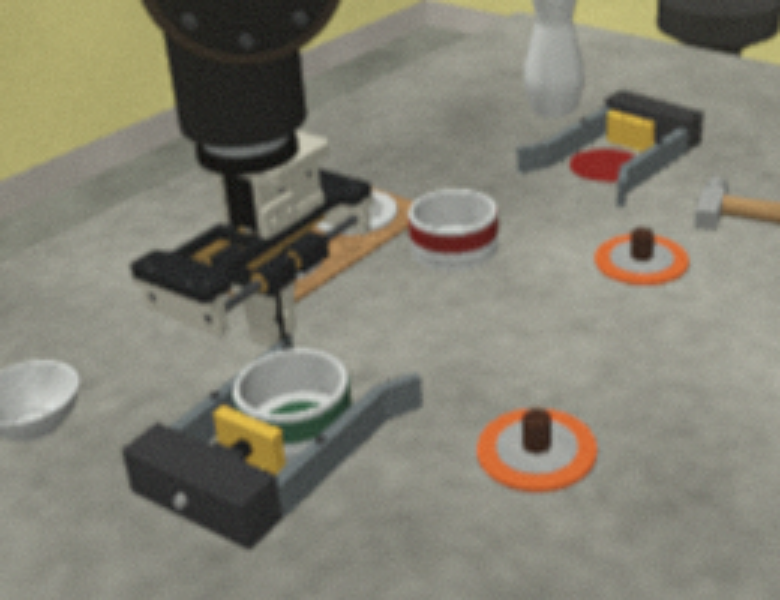

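The green pot sits home against the yellow pad at (250,438) in the crop, pressed with about 20 N. It is 53.7 s, so the red pot has to go quickly: a direct tow, then coarse and fine feeling.

```bash
python3 - <<'E'
from h import *
b=np.array([-.052,-.9986]);b/=np.hypot(*b);o=np.array([.511,-.304])
R=down(*-b); c=P(411,184.5,.05); print("pot",c, robot.ik([*(o+b*.05),Z-OFF],R) is not None)
robot.goto([*c,.085-OFF],R); L(c,Z,.15); print("in",robot.read_force().round(1),robot.read_t())
T=.021
L(c+b*.019,Z,.15); L(o+b*(T-.10),Z,.16); L(o+b*(T-.024),Z,.14); s=-.024; print("pre",fr(b),robot.read_t())
while s<.036:
    f=fr(b); print("%.3f %.1f"%(s,f),end="; ")
    if f>23 or robot.read_t()>68: break
    s+=.002 if f<17 else .001
    L(o+b*(T+s),Z,.03)
robot.dwell(.8); print("\npressed",robot.read_force().round(1),robot.read_t())
q=robot.read_position()[:2]-b*.02; L(q,Z,.12); L(q,.10,.4); print("done",robot.read_t())
p,_=robot.grab_frame("side"); cv2.imwrite("pics/s6.png",cv2.resize(p[110:310,140:420],None,fx=2.8,fy=2.8)[:,:,::-1])
E
```

```text
pot [ 0.54329107 -0.03171677] True
in [ 0.3 -0.4  0.4] 55.6
pre -0.7470306776654893 57.8167
-0.024 -0.7; -0.022 2.6; -0.020 3.6; -0.018 3.2; -0.016 1.6; -0.014 1.8; -0.012 1.5; -0.010 1.7; -0.008 1.1; -0.006 1.7; -0.004 2.4; -0.002 2.0; 0.000 2.0; 0.002 2.1; 0.004 6.0; 0.006 10.8; 0.008 14.8; 0.010 21.0; 0.011 24.2; 
pressed [ 0.5 23.6  7. ] 63.1167
done 63.8167
```

View pics/s6.png

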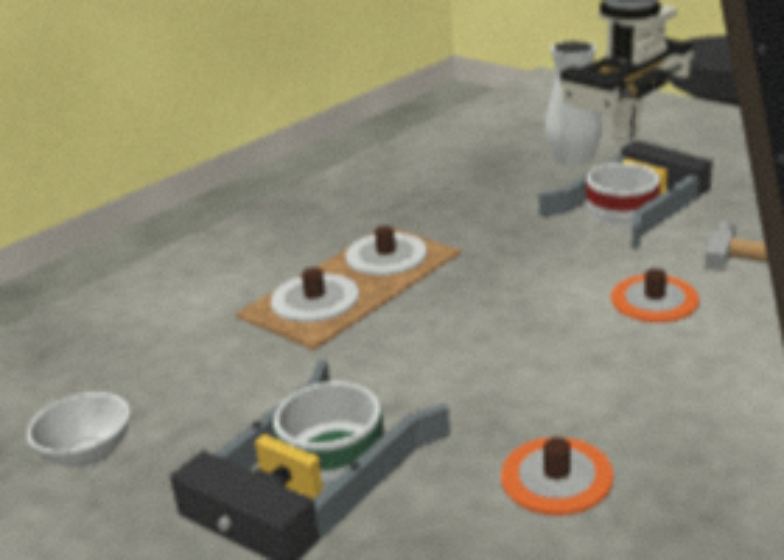

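The final picture shows the red pot at (622,190) against its pad, the green pot at (328,425) against its pad, both covers knob up on the mat, and the gripper clear.

```bash
python3 -c "
from rig import robot
print(robot.job_done(),robot.read_t())"
```

```text
the job is handed in; nothing more can be done
the job is handed in; nothing more can be done
```

I handed the job in at about 64 s of the 72 s allowed: both covers lie knob up on the mat, and the green and then the red canister were pressed home in their matching nests (about 26 N and 24 N at the tool, friction included); no verdict was returned.

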